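# Pick an order from the lidded stock box

## Task

Swing the stock box's lid open until it stands open by itself, then take out the roll of packing tape and the staple carton and set them down, not dropped, in the order tray: the roll lying flat in the wide compartment, the carton upright in the narrow one. Leave the ink bottle standing in the box, the lid standing open, and the stapler, mug and notebooks where they are.

Things in the scene. Friction and masses are not known exactly. Their poses are not given: they have to be found in the camera images.
- stock_box: grey metal stock box fixed to the bench, left or right (tray on the other side): 170 (x) x 340 (y) x 70 mm high, walls and floor 5 mm. Origin: centre of underside; x towards its hinge side (away from the robot), z up. Inside, in a row along y about 105 mm apart (one in the middle), stand roll, carton and bottle in any order, all below the lid
- lid (a joint): angle of the flat grey lid (174 x 344 x 6 mm, about 0.3 kg), hinged along the box's +x upper edge: 0 shut, grows as the front edge swings up and over away from the robot, stop at 1.95 rad. Nearly free hinge: below about 1.45 rad the lid falls shut, beyond it falls open to the stop and stays
- lid_hinge (a point): point on the lid's hinge line, half-way along it, 70.5 mm above the bench; axes turn with the lid: x from the front edge to the hinge, y along the hinge line, z out of the lid's top face
- lid_handle (a point): centre of the black handle on the lid's top face near its front edge: a round bar 18 mm thick, 36 mm long along y, on a central stem 10 x 12 mm. From lid_hinge in the lid's axes: x -140, y 0, z +34 mm (28 mm above the lid's top face). Pinched end to end it can turn between the fingers as the lid swings. Axes as lid_hinge
- roll_center (a point): centre of the brown packing-tape roll: a ring 56 mm across and 48 mm high with a 26 mm hole, lying flat with its axis (z) upright; about 90 g
- carton_center (a point): centre of the plain paper-and-cardboard staple carton: 60 (x) x 36 (y) x 56 mm (z, upright); about 160 g
- bottle_center (a point): centre of the small grey ink bottle with black cap, 38 mm across and 58 mm high, upright (z up); stays in the box
- tray: white order tray fixed to the bench, any yaw: 120 (x) x 170 (y) x 20 mm high, floor and walls 4 mm. Origin: centre of underside, z up. A 4 mm divider along x at y = +21 mm, as high as the walls, makes a narrow compartment (+y side, inside 112 x 58 mm, centre y = +52 mm) and a wide one (-y side, inside 112 x 100 mm, centre y = -31 mm)
- stapler: bystander: grey and black desk stapler, 130 x 34 x 51 mm; origin at the centre of its underside
- mug: bystander: white mug, 76 mm across, 90 mm high; origin at the centre of its underside
- notebooks: bystander: two stacked notebooks, 105 x 150 x 44 mm; origin at the centre of the underside
Not all that is in view belongs to the job. Several things have the shape of the tray; the one meant has the colours described above.

How it is judged:
By the outcome, as a careful person would: the job done as asked, in the order asked, and still so for the second after the job is handed in, with the robot touching nothing.
It also fails if it takes over 72 s, if anything falls off the work surface, if the arm or the gripper's body presses on something with over 40 N, if the wrist force passes 120 N, or if a joint passes its speed limit or range.

## Robot

A 6-joint arm with a two-finger parallel gripper is mounted at the origin on the work surface. World frame = base frame: x ahead of the robot, y to its left, z up, the work surface at z = 0. Lengths are in mm, angles in rad, forces in N, time in s.
With the tool pointing down it reaches from about 350 to 975 mm from the base axis. Payload 7.1 kg.
Tool frame: the origin (TCP) lies midway between the tips of the shut fingers; the grasp point (between the pads) lies 19 mm behind it (ctrl.tcp_to_grasp is the distance from the TCP to the grasp point, in mm); z points along the fingers, y is the line along which they close (so a half turn about z gives the same grasp; the last joint's range is limited). The gripper opens to 88 mm and grips with 3 to 60 N. Pads are 20 mm wide; open, the fingers measure 115 mm over their backs; the gripper's body (75 mm by 178 mm) begins 61 mm behind the grasp point.
Start: joints at [-1.18, 0.423, 1.63, -0, 1.089, -0.019], TCP at [249.031, -573.226, 222.675] pointing down, gripper open.
Joint ranges: [-3, 3], [-0.9, 2.11], [0.09, 2.58], [-1.31, 4.45], [0.11, 2.69], [-2.54, 2.54]. Speed limits (rad/s): [2.39, 2.39, 3.01, 3.14, 3.14, 3.14].

## Interface

Orientations are given as a rotation vector (axis times angle).
In Python, from workcell import get_obs, cams, ticket, boxes_of, ctrl gives the robot as it stands.
- The arm moves only by the shell command python3 -m creep 'ROWS' [OPENING]. ROWS is JSON, one flat list of numbers, 4 for each row, row after row: the shift along the world's x, y, z in m, then the turn about the world's z in rad. In form: [tx, ty, tz, spin, tx, ty, tz, spin, ...]. A call has 1 to 10 rows; each row is the pose to reach, as a shift and turn from the pose commanded when the call began; what a row does not reach only later rows make up. A row lasts 1/12 s, in which the tool goes at most 41.7 mm and 7.16 degrees, less where a joint would pass 70% of its speed; a pose out of reach is approached as far as the arm can. A call with a gripper value outside its range is refused whole. OPENING is the opening, from 0 (shut) to 1 (fully open), set as the call begins (- or left out, the last holds). The fingers move at their own pace and stop on an object; the grip force is fixed at half the most. Time passes only in rows, so rows that repeat a pose let the fingers close. It gives the time, the measured TCP pose, the force, the opening and the grip force at its end, in the units of the state.
- get_obs(): the state, without advancing time (a new reading comes with each control period).
- cams.get_image(name): name is "scene" or "side" or "wrist"; returns (picture, depth): 480x640x3 uint8, red, green, blue; 480x640 float32, mm along the optical axis (not along the pixel's ray), 0 where there is no reading.
- cams.get_calibration(name): a dict with "mtx" (3x3 intrinsics, pixels), "D" ([k1, k2, p1, p2, k3] as OpenCV has them; the pictures are not rectified), "R" (3x3) and "t" (3): a world point X has camera coordinates R X + t; the wrist camera has in their place "mount" (4x4, takes a point from camera to tool coordinates, whose origin is the TCP and whose axes are the flange's). Camera axes: x right, y down, z forward; pixel columns grow to the right and rows downward; lengths in mm; the calibration is good to about 2 mm. A picture is of the moment at which its call begins: read the wrist's pose just before it. get_calibration takes no time and is no camera call.
- ticket.close_job(): hands the job in; it is judged then, once.
Trained networks look in the newest picture that a camera, given by its name, has taken for a name from the list of things; names that differ only in an ending like _2 or _b are one class to them, and where a whole thing is asked for, a point or a joint stands for the part that bears it (a point fixed in the world has none). Each returns a list of dicts, best first, with "score" (0 to 1); they miss things now and then, are a little off and sometimes report something else, mostly with a low value. They report only what shows in the picture. A call takes as long as a camera call. They do not tell look-alikes from the thing itself.
- boxes_of(camera, target): "centre" ([column, row] in pixels, amid what is visible of it).
The state is a dict: "t": time; "qpos": joint angles; "qvel": joint speeds; "joint_torque": joint torques, N m; "ee_pos": TCP position; "orientation": TCP orientation; "ft_force": force on the tool from outside, world axes, zero at the start; "moment": the same for the moment, N m; "width": finger opening in mm; "grasp_force": force on a finger pad.
Only numpy, scipy, OpenCV 4.12 (cv2) and the standard library are available. Lean on these libraries where they do the work, as an engineer would, in place of code of your own. Each camera call takes 0.05 s, during which the arm holds its last target. There are 200 camera calls.

## Working session

There is one attempt and no reset: what is moved stays moved. The work goes in short steps, Python scripts to look and compute and a shell command to move; the robot and the scene stay as the last step left them, time stands still between calls to the robot, and variables do not carry over. Pictures are saved under pics/ and viewed, at most 10 in all, crops included, and the job is handed in when it is done.

```bash
mkdir -p pics; cat > h.py <<'E'
import numpy as np, cv2
from workcell import get_obs, cams, ticket, boxes_of, ctrl
def pose(name):
    c=cams.get_calibration(name)
    if 'R' in c: R=np.array(c['R']);t=np.array(c['t']).ravel(); return c,R.T,-R.T@t
    o=get_obs(); Rt=cv2.Rodrigues(np.array(o['orientation'],float))[0]
    M=np.array(c['mount']); return c,Rt@M[:3,:3],Rt@M[:3,3]+np.array(o['ee_pos'])
def grab(name):
    P=pose(name); im,d=cams.get_image(name); return P,im,d
def cloud(P,d):
    c,R,t=P; v,u=np.mgrid[:480,:640]
    p=cv2.undistortPoints(np.stack([u,v],-1).reshape(-1,1,2).astype(float),np.array(c['mtx']),np.array(c['D'])).reshape(480,640,2)
    X=np.dstack([p[...,0]*d,p[...,1]*d,d])@R.T+t
    X[d<=0]=np.nan; return X
E
python3 - <<'E'
from h import *
print(get_obs())
for n in('scene','side'):
    P,im,d=grab(n); X=cloud(P,d); np.save(n+'.npy',X)
    cv2.imwrite(f'pics/{n}0.png',im[...,::-1])
    print(n,P[2].round())
    for k in('stock_box','lid_handle','tray','stapler','mug','notebooks'):
        for b in boxes_of(n,k)[:4]:
            u,v=map(int,np.round(b['centre'])); print(k,b['score'],u,v,np.nanmedian(X[v-2:v+3,u-2:u+3].reshape(-1,3),0).round())
E
```

```text
{'t': 0.0, 'qpos': array([-1.18000484e+00,  4.23830386e-01,  1.63068405e+00, -1.23371090e-05,
        1.08856864e+00, -1.90469705e-02]), 'qvel': array([-0.00096493, -0.0016962 , -0.00014065,  0.00042379,  0.0010811 ,
        0.00018843]), 'joint_torque': array([ 1.07965603e-03, -5.44625473e+01, -2.73669112e+01,  6.42627035e-02,
        2.26735091e-02, -1.33497074e-04]), 'ee_pos': array([ 248.82398735, -572.73915909,  221.91054907]), 'orientation': array([-3.07442846e+00, -6.38987801e-01,  4.49310256e-04]), 'ft_force': array([-0.15530907, -0.12900726, -0.20760443]), 'moment': array([0.01403079, 0.02557807, 0.02368329]), 'grasp_force': 0.0, 'width': 87.6476330938926}
scene [1125. -985.  846.]
stock_box 0.65 341 218 [537. 127.  79.]
lid_handle 0.88 339 209 [511. 163.  80.]
lid_handle 0.38 340 218 [535. 124.  79.]
tray 0.95 159 330 [ 389. -387.   17.]
tray 0.87 435 247 [762. 237.   6.]
tray 0.84 285 305 [ 565. -176.   15.]
tray 0.8 346 384 [ 790. -299.    4.]
stapler 0.89 420 185 [600. 525.  12.]
mug 0.85 187 384 [ 581. -506.   78.]
notebooks 0.91 408 314 [824. -90.  44.]
side [  -64. -1270.  1121.]
stock_box 0.6 265 228 [476. 172.  78.]
lid_handle 0.97 264 228 [472. 175.  78.]
tray 0.77 336 216 [774. 234.   4.]
tray 0.75 301 376 [ 343. -387.    3.]
tray 0.66 424 304 [ 791. -295.    2.]
tray 0.58 340 299 [ 570. -174.    6.]
mug 0.77 392 362 [ 532. -509.   87.]
notebooks 0.9 391 253 [805. -83.  43.]
```

View pics/scene0.png

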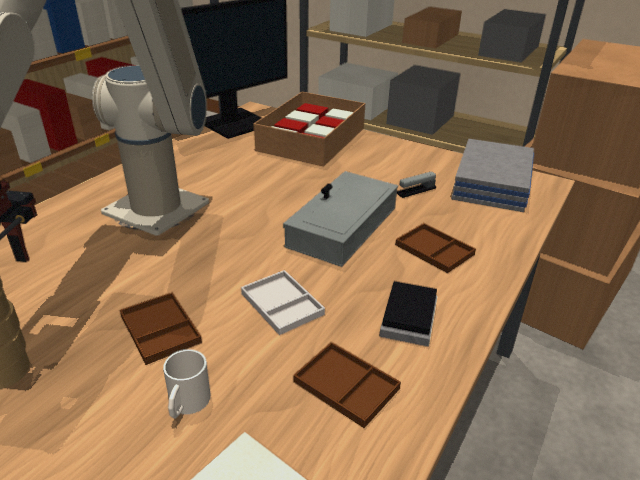

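View pics/side0.png

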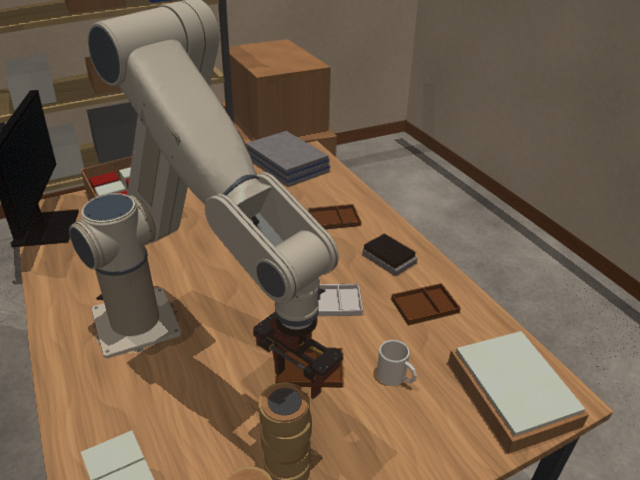

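The scene view shows the grey box at about (341,218) with its handle at (326,190), and the white tray at (283,302). The other three trays are brown. The stapler is beside the box's far end at (416,184), the mug at (187,384) and the notebooks at (408,314). Next I'll fit the box and tray.

```bash
cat > fit.py <<'E'
from h import *
for n in('scene','side'):
    X=np.load(n+'.npy'); im=cv2.imread(f'pics/{n}0.png'); g=im.astype(int)
    sat=g.max(2)-g.min(2)
    def rep(nm,m):
        m=cv2.morphologyEx(m.astype(np.uint8),cv2.MORPH_OPEN,np.ones((3,3)))
        k,l,s,_=cv2.connectedComponentsWithStats(m)
        if k<2: print(n,nm,'none'); return
        m=l==1+s[1:,4].argmax(); p=X[m]; 
        lo=p.min(0);hi=p.max(0)
        r=cv2.minAreaRect(p[:,:2].astype(np.float32)); print(n,nm,m.sum(),'z',np.median(p[:,2]).round(1),r,cv2.boxPoints(r).round().tolist())
    x,y,z=np.moveaxis(X,2,0)
    near=lambda a,b,r:np.hypot(x-a,y-b)<r
    rep('lid',near(540,140,230)&(z>66)&(z<86)&(sat<40))
    h=near(500,150,200)&(z>95)&(z<130)&(g.max(2)<60)
    if h.any(): print(n,'handle',h.sum(),np.median(X[h],0).round(),X[h].min(0).round(),X[h].max(0).round())
    rep('tray',near(567,-175,120)&(z<35)&(z>-5)&(sat<45)&(g.min(2)>90))
    rim=near(567,-175,120)&(z>15)&(z<30)&(sat<45)&(g.min(2)>90); rep('rim',rim)
    np.save(n+'_rim.npy',X[rim])
E
python3 fit.py
```

```text
scene lid 4164 z 79.2 ((504.68133544921875, 196.97958374023438), (176.92782592773438, 340.2465515136719), 1.6410971879959106) [[411.0, 364.0], [421.0, 24.0], [598.0, 29.0], [588.0, 370.0]]
scene handle 64 [453. 191. 110.] [441. 177.  96.] [459. 213. 118.]
scene tray 2640 z 7.0 ((547.6587524414062, -163.9589080810547), (121.91868591308594, 174.642822265625), 66.69401550292969) [[443.0, -185.0], [604.0, -254.0], [652.0, -143.0], [492.0, -73.0]]
scene rim 146 z 19.7 ((627.157470703125, -190.10440063476562), (107.2299575805664, 10.525875091552734), 69.44379425048828) [[603.0, -238.0], [613.0, -242.0], [651.0, -142.0], [641.0, -138.0]]
side lid 357 z 77.5 ((476.355224609375, 169.23663330078125), (47.17744827270508, 199.62245178222656), 0.7806611657142639) [[451.0, 269.0], [454.0, 69.0], [501.0, 70.0], [499.0, 269.0]]
side handle 38 [447. 191. 108.] [439. 175.  96.] [455. 216. 117.]
side tray 917 z 4.3 ((566.8607177734375, -176.1094970703125), (123.84735870361328, 123.03495788574219), 64.66802978515625) [[485.0, -206.0], [596.0, -258.0], [649.0, -146.0], [538.0, -94.0]]
side rim none
```

```bash
python3 -m creep '[0.27,0.37,0.08,-0.2,0.27,0.37,0.08,-0.38,0.27,0.37,0.08,-0.38,0.27,0.37,0.08,-0.38,0.27,0.37,0.08,-0.38,0.27,0.37,0.08,-0.38,0.27,0.37,0.08,-0.38,0.27,0.37,0.08,-0.38,0.27,0.37,0.08,-0.38,0.27,0.37,0.08,-0.38]' 1; python3 -m creep '[0.06,0.08,0.02,0,0.06,0.08,0.02,0,0.06,0.08,0.02,0,0.06,0.08,0.02,0,0.06,0.08,0.02,0]'
python3 - <<'E'
from h import *
P,im,d=grab('wrist'); X=cloud(P,d); np.save('w1.npy',X); cv2.imwrite('pics/w1.png',im[...,::-1])
o=get_obs();print(o['t'],o['ee_pos'],o['qpos'].round(2),cv2.Rodrigues(o['orientation'])[0][:,1].round(3))
E
```

```text
t: 1.53
ee_pos: [490.6, -241.6, 294.7]
orientation: [3.141, 0.047, 0.001]
ft_force: [1.9, -1.2, -0.7]
width: 87.9
grasp_force: 0.0
t: 1.95
ee_pos: [550.0, -162.7, 314.0]
orientation: [3.141, 0.051, 0.0]
ft_force: [-0.0, -0.6, 0.3]
width: 87.7
grasp_force: 0.0
2.0 [ 549.28548621 -163.5036268   313.67943566] [-0.31  0.25  1.66 -0.    1.23  1.23] [ 0.031 -1.     0.   ]
```

View pics/w1.png

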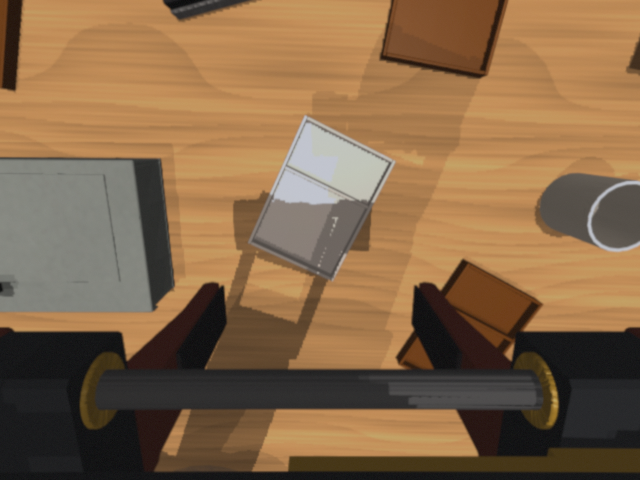

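The wrist picture shows the white tray with outer corners at about (306,117), (394,162), (333,279) and (249,243). The divider runs from (290,167) to (372,204), so the narrow compartment is on the far (+x) side.

```bash
cat >> h.py <<'E'
def hit(P,uv,z):
    c,R,t=P; p=cv2.undistortPoints(np.array(uv,float).reshape(-1,1,2),np.array(c['mtx']),np.array(c['D'])).reshape(-1,2)
    r=np.c_[p,np.ones(len(p))]@R.T; return t+r*((z-t[2])/r[:,2])[:,None]
E
python3 - <<'E'
from h import *
c=hit(pose('wrist'),[(306,117),(394,162),(333,279),(249,243),(290,167),(372,204)],20)[:,:2]
print(c.round(1)); m=c[:4].mean(0); yv=c[0]+c[1]-c[2]-c[3]; yv/=np.linalg.norm(yv)
print('ctr',m,'len',np.linalg.norm(c[0]-c[3]),np.linalg.norm(c[0]-c[1]),'y ang',np.degrees(np.arctan2(yv[1],yv[0])),'div',(c[4:].mean(0)-m)@yv,'narrow',m+52*yv,'wide',m-31*yv)
E
python3 -m creep '[-0.05,0.12,-0.1,0,-0.1,0.36,-0.14,0,-0.1,0.36,-0.14,0,-0.1,0.36,-0.14,0,-0.1,0.36,-0.14,0,-0.1,0.36,-0.14,0,-0.1,0.36,-0.14,0,-0.1,0.36,-0.14,0,-0.1,0.36,-0.14,0,-0.1,0.36,-0.14,0]' 0.7
python3 -m creep '[0,0,0,0,0,0,0,0]'
python3 - <<'E'
from h import *
P,im,d=grab('wrist'); X=cloud(P,d); cv2.imwrite('pics/w2.png',im[...,::-1])
g=im.astype(int);x,y,z=np.moveaxis(X,2,0)
h=(z>95)&(z<130)&(np.hypot(x-452,y-194)<50)&(g.max(2)<70)
print(h.sum(),np.median(X[h],0),X[h].min(0),X[h].max(0)); print(get_obs()['ee_pos'])
E
```

```text
[[ 645.2 -144.5]
 [ 597.9 -250. ]
 [ 447.3 -183.9]
 [ 492.5  -75.9]
 [ 588.2 -126.7]
 [ 546.9 -227.5]]
ctr [ 545.73079903 -163.58366704] len 167.45622453444605 115.6484944346906 y ang -23.940696015100915 div 25.436379503604 narrow [ 593.257029   -184.68479177] wide [ 517.39785424 -151.00415037]
t: 2.83
ee_pos: [448.0, 197.3, 172.7]
orientation: [3.141, 0.045, -0.003]
ft_force: [0.7, -1.0, 0.4]
width: 61.2
grasp_force: 0.0
t: 3.0
ee_pos: [449.0, 196.0, 173.3]
orientation: [3.14, 0.049, -0.002]
ft_force: [1.1, -1.0, 0.3]
width: 61.2
grasp_force: 0.0
1525 [452.2988214  201.38120154 112.41446289] [441.75509606 183.49490126 103.88179065] [459.09778497 219.5179612  115.55388197]
[449.61668016 195.39672943 173.80257264]
```

View pics/w2.png

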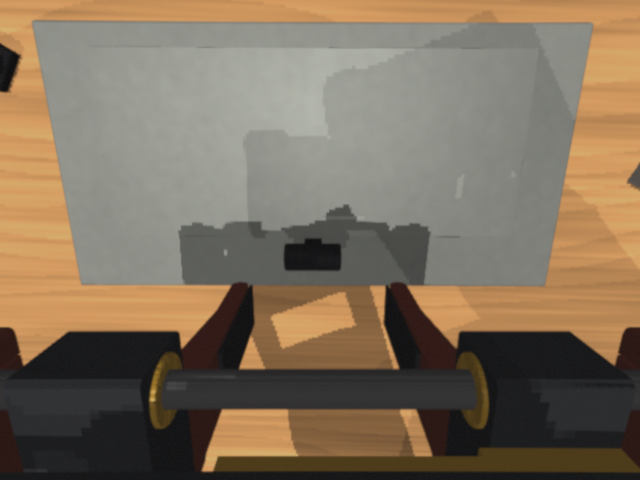

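The wrist picture shows the shut lid with the black handle at (312,257), slightly left of the midpoint between the fingers. I'll lower onto it and pinch it end to end.

```bash
python3 -m creep '[0.002,0.005,-0.04,0,0.002,0.005,-0.075,0,0.002,0.005,-0.088,0,0.002,0.005,-0.088,0,0.002,0.005,-0.088,0]'
python3 -m creep '[0,0,0,0,0,0,0,0,0,0,0,0,0,0,0,0,0,0,0,0,0,0,0,0]' 0.2
```

```text
t: 3.47
ee_pos: [452.1, 200.0, 86.0]
orientation: [3.141, 0.043, -0.001]
ft_force: [0.4, -0.2, 0.8]
width: 61.5
grasp_force: 0.0
t: 3.97
ee_pos: [452.4, 200.3, 87.0]
orientation: [3.139, 0.049, 0.002]
ft_force: [2.5, -11.0, 6.5]
width: 35.7
grasp_force: 30.0
```

```bash
python3 -m creep '[0.004,0,0.014,0,0.0095,0,0.027,0,0.016,0,0.04,0,0.024,0,0.052,0,0.033,0.001,0.063,0,0.044,0.001,0.073,0,0.055,0.001,0.082,0,0.067,0.001,0.09,0,0.08,0.001,0.097,0,0.093,0.002,0.102,0]'
```

```text
t: 4.8
ee_pos: [543.8, 202.7, 188.4]
orientation: [3.14, 0.047, -0.004]
ft_force: [-2.9, -5.1, -1.9]
width: 35.7
grasp_force: 30.0
```

```bash
python3 -m creep '[0.014,0,0.004,0,0.028,0.001,0.0065,0,0.042,0.001,0.008,0,0.057,0.001,0.0075,0,0.071,0.001,0.006,0,0.085,0.002,0.003,0,0.099,0.002,-0.002,0,0.112,0.002,-0.0075,0,0.118,0.002,-0.011,0,0.118,0.002,-0.011,0]'
```

```text
t: 5.63
ee_pos: [665.7, 206.2, 178.5]
orientation: [-3.14, -0.046, -0.008]
ft_force: [3.6, 0.7, 6.9]
width: 35.3
grasp_force: 30.0
```

```bash
python3 -m creep '[0,0,0,0,0,0,0,0,0,0,0,0,0,0,0,0,0,0,0.02,0,0.01,0,0.05,0,0.01,0,0.09,0,0.01,0,0.13,0,0.01,0,0.16,0,0.01,0,0.16,0]' 0.8
python3 -m creep '[-0.04,0,0,0,-0.08,0,0,0,-0.12,0,0,0,-0.16,0,0,0,-0.2,0,0,0,-0.2,0,0,0,-0.2,0,0,0,-0.2,0,0,0]'
python3 - <<'E'
from h import *
P,im,d=grab('wrist'); X=cloud(P,d); np.save('w3.npy',X); cv2.imwrite('pics/w3.png',im[...,::-1])
for k in('roll_center','carton_center','bottle_center'):
  for b in boxes_of('wrist',k)[:2]:
    u,v=map(int,np.round(b['centre'])); print(k,b['score'],u,v,X[v,u].round())
x,y,z=np.moveaxis(X,2,0); print(get_obs()['ee_pos'])
m=((z>40)&(z<75)&(x>428)&(x<582)&(y>40)&(y<356)).astype(np.uint8)
k,l,s,_=cv2.connectedComponentsWithStats(m)
for i in range(1,k):
  if s[i,4]>150:
    p=X[l==i]; zt=np.percentile(p[:,2],80); t=p[abs(p[:,2]-zt)<4]; r=cv2.minAreaRect(t[:,:2].astype(np.float32)); print(s[i,4],zt.round(1),r)
E
```

```text
t: 6.47
ee_pos: [675.2, 206.4, 345.3]
orientation: [-3.138, -0.047, -0.018]
ft_force: [0.2, -0.5, 0.8]
width: 70.1
grasp_force: 0.0
t: 7.13
ee_pos: [473.1, 205.7, 337.3]
orientation: [-3.141, -0.047, -0.002]
ft_force: [0.2, -0.9, -0.4]
width: 70.3
grasp_force: 0.0
roll_center 0.67 418 167 [515.  83.  16.]
roll_center 0.24 64 83 [596. 490.  54.]
carton_center 0.77 319 182 [498. 208.  62.]
bottle_center 0.77 243 163 [516. 298.  46.]
[473.74724047 205.54755965 336.68248958]
189 69.7 ((581.4755859375, 329.4130859375), (1.1918147802352905, 52.157875061035156), 1.284426212310791)
236 65.1 ((567.791015625, 40.67837142944336), (27.385995864868164, 1.2205135822296143), 0.684861958026886)
1528 53.8 ((513.17626953125, 95.91991424560547), (54.36008071899414, 54.93684005737305), 1.7953020334243774)
676 63.1 ((511.14990234375, 306.3080139160156), (18.159889221191406, 18.129486083984375), 27.671932220458984)
1625 62.0 ((496.71234130859375, 205.56442260742188), (59.2723388671875, 35.46326446533203), 2.4340593814849854)
262 65.2 ((428.42572021484375, 65.9518051147461), (1.0117967128753662, 50.895599365234375), 1.4740419387817383)
```

View pics/w3.png

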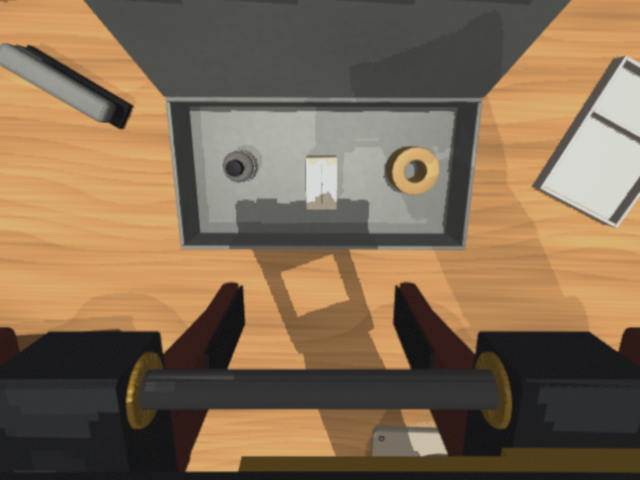

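The lid is standing open. The bottle is at (240,165), the carton at (321,182) and the roll at (415,170), and the three fits match the sizes given. The roll comes first.

```bash
python3 -m creep '[0.02,-0.036,0,0,0.03,-0.072,-0.01,0,0.04,-0.107,-0.025,0,0.04,-0.11,-0.06,0,0.04,-0.11,-0.1,0,0.04,-0.11,-0.14,0,0.04,-0.11,-0.18,0,0.04,-0.11,-0.22,0,0.04,-0.11,-0.235,0,0.04,-0.11,-0.235,0]'
python3 -m creep '[0,0,-0.03,0,0,0,-0.055,0,0,0,-0.073,0,0,0,-0.076,0,0,0,-0.076,0]'
python3 -m creep '[0,0,0,0,0,0,0,0,0,0,0,0,0,0,0,0,0,0,0,0]' 0.45
```

```text
t: 8.17
ee_pos: [510.3, 94.7, 97.5]
orientation: [3.14, 0.046, -0.013]
ft_force: [-0.3, -1.2, -0.5]
width: 70.3
grasp_force: 0.0
t: 8.58
ee_pos: [513.2, 95.5, 25.9]
orientation: [3.141, 0.046, -0.001]
ft_force: [0.9, 0.1, 0.2]
width: 70.0
grasp_force: 0.0
t: 9.0
ee_pos: [514.0, 95.7, 27.5]
orientation: [-3.141, -0.047, -0.005]
ft_force: [-1.2, -1.1, 6.8]
width: 54.8
grasp_force: 30.0
```

```bash
python3 -m creep '[0,0,0.02,0,0,0,0.055,0,0,0,0.095,0,0,-0.01,0.13,0,0.002,-0.04,0.135,0,0.004,-0.08,0.135,0,0.004,-0.12,0.135,0,0.004,-0.16,0.135,0,0.004,-0.2,0.135,0,0.004,-0.235,0.135,0]'
python3 -m creep '[0,-0.012,0,0,0,-0.012,-0.03,0,0,-0.012,-0.07,0,0,-0.012,-0.1,0,0,-0.012,-0.115,0,0,-0.012,-0.124,0,0,-0.012,-0.13,0,0,-0.012,-0.13,0,0,-0.012,-0.13,0]'
```

```text
t: 9.83
ee_pos: [516.4, -141.7, 161.8]
orientation: [3.141, 0.046, 0.002]
ft_force: [1.1, -0.0, -1.2]
width: 54.9
grasp_force: 30.0
t: 10.58
ee_pos: [517.4, -151.4, 31.8]
orientation: [3.141, 0.047, 0.002]
ft_force: [-0.1, -0.4, -0.7]
width: 55.1
grasp_force: 30.0
```

```bash
python3 -m creep '[0,0,-0.002,0,0,0,-0.004,0,0,0,-0.005,0,0,0,-0.005,0,0,0,-0.005,0]'
```

```text
t: 11.0
ee_pos: [517.1, -151.6, 26.5]
orientation: [3.141, 0.047, 0.002]
ft_force: [-1.6, -0.2, 3.1]
width: 55.0
grasp_force: 30.0
```

```bash
python3 -m creep '[0,0,0,0,0,0,0,0,0,0,0,0,0,0,0,0,0,0,0.02,0,0,0,0.05,0,0,0,0.09,0,0,0,0.13,0,0,0.01,0.15,0,0,0.04,0.15,0]' 0.8
python3 -m creep '[-0.003,0.04,0,0,-0.008,0.08,0,0,-0.012,0.12,0,0,-0.016,0.16,0,0,-0.02,0.2,0,0,-0.02,0.24,0,0,-0.02,0.28,0,0,-0.02,0.31,0,0,-0.02,0.317,0,0,-0.02,0.317,0,0]' 0.7
python3 -m creep '[0,0,-0.04,0,0,0,-0.08,0,0,0,-0.115,0,0,0,-0.14,0,0,0,-0.146,0,0,0,-0.146,0,0,0,-0.146,0]'
python3 -m creep '[0,0,0,0,0,0,0,0,0,0,0,0,0,0,0,0,0,0,0,0,0,0,0,0]' 0.2
```

```text
t: 11.83
ee_pos: [520.2, -114.1, 181.2]
orientation: [3.138, 0.042, 0.015]
ft_force: [1.5, 0.6, -0.2]
width: 70.6
grasp_force: 0.0
t: 12.67
ee_pos: [496.4, 207.3, 175.8]
orientation: [-3.141, -0.052, -0.0]
ft_force: [0.1, -0.8, -1.1]
width: 61.7
grasp_force: 0.0
t: 13.25
ee_pos: [497.3, 204.8, 30.7]
orientation: [3.141, 0.045, 0.0]
ft_force: [0.8, -0.3, -0.1]
width: 61.5
grasp_force: 0.0
t: 13.75
ee_pos: [497.2, 205.7, 31.0]
orientation: [-3.141, -0.047, -0.002]
ft_force: [-1.0, -1.6, 7.7]
width: 35.8
grasp_force: 30.0
```

```bash
python3 -m creep '[0,0,0.02,0,0,0,0.055,0,0,0,0.095,0,0,-0.01,0.13,0,0,-0.04,0.15,0,0,-0.08,0.15,0,0,-0.12,0.15,0,0,-0.16,0.15,0,0,-0.2,0.15,0,0,-0.24,0.15,0]'
python3 -m creep '[0.01,-0.03,0,0.12,0.03,-0.06,0,0.24,0.05,-0.09,0,0.36,0.07,-0.12,0,0.48,0.085,-0.14,0,0.6,0.097,-0.15,0,0.72,0.097,-0.15,0,0.84,0.097,-0.15,0,0.96,0.097,-0.15,0,1.08,0.097,-0.15,0,1.13,0.097,-0.15,0,1.13]'
```

```text
t: 14.58
ee_pos: [496.1, -36.1, 180.3]
orientation: [-3.141, -0.048, -0.001]
ft_force: [0.8, -0.2, -1.2]
width: 35.7
grasp_force: 30.0validation failed for argument at $...
```

```bash
python3 - <<'E'
from h import *
o=get_obs();print(o['t'],o['ee_pos'],cv2.Rodrigues(o['orientation'])[0][:,1].round(3),o['width'])
P,im,d=grab('wrist'); X=cloud(P,d); np.save('w4.npy',X); cv2.imwrite('pics/w4.png',im[...,::-1])
E
```

```text
14.5833 [496.11917347 -36.06325298 180.29578121] [ 0.03 -1.   -0.  ] 35.67808316099609
```

View pics/w4.png

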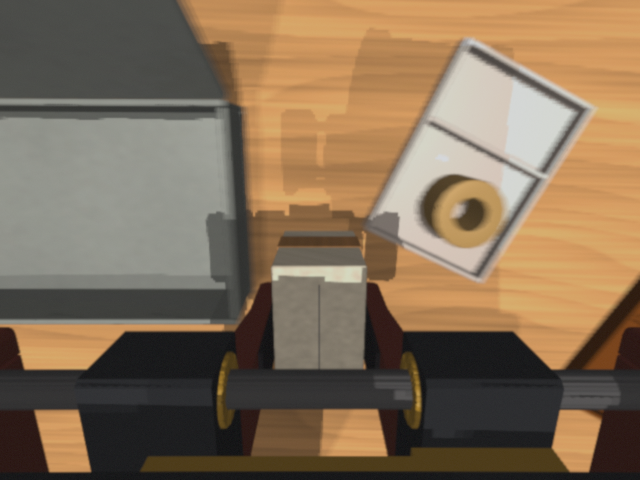

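The second call had 11 rows, so it was refused. The picture shows the roll lying flat in the wide compartment at (465,212), the carton held squarely, and the tray corners at (467,40), (594,108), (481,281) and (366,226). I'll refine the tray position from these corners.

```bash
python3 - <<'E'
from h import *
c=hit(pose('wrist'),[(467,40),(594,108),(481,281),(366,226),(430,123),(545,178)],20)[:,:2]
m=c[:4].mean(0); yv=c[0]+c[1]-c[2]-c[3]; yv/=np.linalg.norm(yv)
print('ctr',m,np.linalg.norm(c[0]-c[3]),np.linalg.norm(c[0]-c[1]),'y ang',np.degrees(np.arctan2(yv[1],yv[0])),'div',(c[4:].mean(0)-m)@yv,'narrow',m+52*yv)
E
python3 -m creep '[0.01,-0.03,0,0.12,0.03,-0.06,0,0.24,0.05,-0.09,0,0.36,0.07,-0.12,0,0.48,0.085,-0.14,0,0.6,0.097,-0.15,0,0.72,0.097,-0.15,0,0.84,0.097,-0.15,0,0.96,0.097,-0.15,0,1.08,0.097,-0.15,0,1.13]'
```

```text
ctr [ 547.61757312 -171.38000265] 164.0699932771352 118.6021774724691 y ang -24.555456467025913 div 18.4910570260475 narrow [ 594.91466524 -192.98984014]
t: 15.47
ee_pos: [593.4, -184.3, 179.7]
orientation: [-2.622, -1.729, 0.001]
ft_force: [-1.0, -0.1, -1.4]
width: 36.1
grasp_force: 30.0
```

```bash
python3 - <<'E'
from h import *
X=np.load('w4.npy'); x,y,z=np.moveaxis(X,2,0)
m=(z>44)&(z<60)&(np.hypot(x-517,y+155)<50); print('roll seen',cv2.minAreaRect(X[m][:,:2].astype(np.float32)),'placed 517,-151.5')
n=(z>-3)&(z<35)&(np.hypot(x-547,y+167)<115)
im=cv2.imread('pics/w4.png').astype(int); n&=((im.max(2)-im.min(2))<45)&(im.min(2)>60)
k,l,s,_=cv2.connectedComponentsWithStats(n.astype(np.uint8)); n=l==1+s[1:,4].argmax()
r=cv2.minAreaRect(X[n][:,:2].astype(np.float32));print('tray',r)
E
python3 -m creep '[0,0,0,0,0,0,0,0]'
```

```text
roll seen ((516.4974365234375, -149.3350830078125), (55.307804107666016, 54.84593200683594), 19.52822494506836) placed 517,-151.5
tray ((548.39208984375, -170.3602752685547), (135.26101684570312, 178.45936584472656), 65.95687866210938)
t: 15.63
ee_pos: [593.5, -184.2, 179.9]
orientation: [-2.629, -1.719, 0.0]
ft_force: [-0.8, 0.2, -1.4]
width: 35.8
grasp_force: 30.0
```

```bash
python3 -m creep '[0,-0.006,-0.03,0,0,-0.006,-0.065,0,0,-0.006,-0.095,0,0,-0.006,-0.115,0,0,-0.006,-0.128,0,0,-0.006,-0.138,0,0,-0.006,-0.144,0,0,-0.006,-0.144,0]'
python3 -m creep '[0,0,-0.002,0,0,0,-0.004,0,0,0,-0.005,0,0,0,-0.005,0,0,0,-0.005,0]'
```

```text
t: 16.3
ee_pos: [593.6, -190.4, 35.4]
orientation: [-2.628, -1.721, 0.001]
ft_force: [0.3, 0.3, -0.8]
width: 35.7
grasp_force: 30.0
t: 16.72
ee_pos: [594.0, -190.6, 31.5]
orientation: [2.628, 1.721, 0.001]
ft_force: [-0.1, 0.1, -1.7]
width: 36.0
grasp_force: 30.0
```

```bash
python3 -m creep '[0,0,-0.001,0,0,0,-0.001,0,0,0,-0.001,0]'; python3 -m creep '[0,0,-0.001,0,0,0,-0.001,0,0,0,-0.001,0]'
```

```text
t: 16.97
ee_pos: [593.7, -190.5, 30.1]
orientation: [2.628, 1.721, 0.0]
ft_force: [0.5, -1.1, -1.3]
width: 35.8
grasp_force: 30.0
t: 17.22
ee_pos: [593.7, -190.5, 30.0]
orientation: [2.628, 1.721, 0.0]
ft_force: [-3.1, 0.2, 8.8]
width: 35.8
grasp_force: 30.0
```

Contact, so I'll release, back off and look.

```bash
python3 -m creep '[0,0,0,0,0,0,0,0,0,0,0,0,0,0,0,0,0,0,0.02,0,0,0,0.05,0,0,0,0.09,0,0,0,0.13,0,0,0,0.17,0,0,0,0.2,0]' 0.6
python3 -m creep '[-0.035,-0.015,0.02,0,-0.07,-0.03,0.04,0,-0.1,-0.045,0.06,0,-0.13,-0.06,0.08,0,-0.15,-0.08,0.08,0,-0.15,-0.11,0.08,0,-0.15,-0.11,0.08,0,-0.15,-0.11,0.08,0,-0.15,-0.11,0.08,0]'
python3 - <<'E'
from h import *
P,a,d=grab('wrist'); P,b,d=grab('scene'); cv2.imwrite('pics/fin.png',np.hstack([cv2.resize(a,(400,300)),b[120:420,100:500]])[...,::-1]); print(get_obs()['ft_force'])
E
```

```text
t: 18.05
ee_pos: [594.4, -190.7, 232.4]
orientation: [2.626, 1.72, 0.003]
ft_force: [0.4, -0.8, -0.4]
width: 52.7
grasp_force: 0.0
t: 18.8
ee_pos: [443.6, -300.1, 308.6]
orientation: [-2.628, -1.72, 0.0]
ft_force: [0.1, -0.2, 0.1]
width: 52.8
grasp_force: 0.0
[-0.34645819 -0.04920535 -0.38734367]
```

View pics/fin.png

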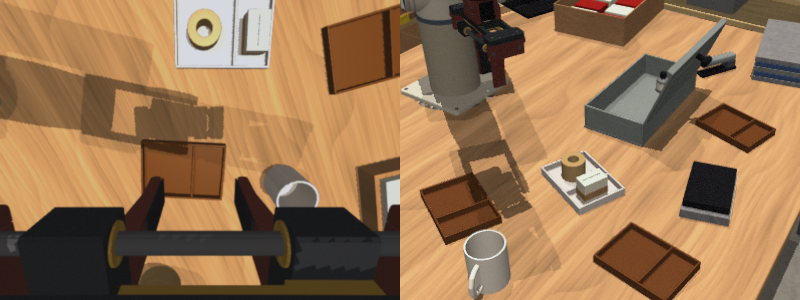

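The roll lies flat at (573,165) in the wide compartment and the carton is upright at (591,187) in the narrow one. The lid stands open with the bottle upright in the box at (662,80), and the stapler, mug and notebooks look undisturbed.

```bash
python3 -c "
from h import *
print(ticket.close_job())"
```

```text
the job is handed in; nothing more can be done
None
```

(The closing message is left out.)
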